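Load the sectional bending punch into the press beam

ROBOT

A 7-joint arm with a two-finger parallel gripper is mounted at the origin on the work surface; the furniture and walls round the work are solid. World frame = base frame: x ahead of the robot, y to its left, z up, the work surface at z = 0. Lengths are in mm, angles in rad, forces in N, time in s.
With the tool pointing down it reaches from about 400 to 850 mm from the base axis. Payload 6.9 kg.
Tool frame: the origin (TCP) lies at the very end of the fingers, on their centre line; the grasp point (between the pads) lies 19 mm behind it; z points along the fingers, y is the line along which they close (so a half turn about z gives the same grasp; the last joint's range is limited). The gripper opens to 85 mm and grips with 20 to 120 N. Pads are 22 mm wide; open, the fingers measure 114 mm over their backs; the gripper's body (76 mm by 85 mm) begins 54 mm behind the grasp point. The pads swing forward as they close: fully open they stand 13 mm farther back than shut.
Start: joints at [0.105, 0.507, -0.238, 1.5, 0.126, 1.149, -0.155], TCP at [624.989, -0.025, 231.275] pointing down, gripper open.
Joint ranges: [-3.08, 3.08], [-0.24, 2.05], [-1.43, 1.35], [0, 2.5], [-1.52, 4.66], [0.17, 1.96], [-2.89, 2.89]. Speed limits (rad/s): [2.39, 2.39, 3.14, 3.14, 3.14, 3.14, 3.14].

INTERFACE

Orientations are given as a 3x3 rotation matrix whose columns are the frame's x, y, z axes.
In Python, from workcell import robot, cams gives the robot as it stands. The module is installed in compiled form; this text tells all that it offers.
- The arm moves only by the shell command python3 -m inch 'ROWS' [FORCE]. ROWS is JSON, a list of rows, each an object of numbers: "gripper": the opening, from 0 (shut) to 1 (fully open); "tx", "ty", "tz": the shift along the tool's x, y, z normalised to -1 to 1, where 1 is 0.05 m; "roll": the turn about the tool's z normalised to -1 to 1, where 1 is 30 degrees. A call has 1 to 12 rows; each row shifts and turns the commanded pose from where the row before left it, along the tool's axes as they then stand; what a row does not reach is not made up. A row lasts 1/12 s, in which the tool goes at most 41.7 mm and 7.16 degrees, less where a joint would pass 70% of its speed; a pose out of reach is approached as far as the arm can. A call with a number of a shift or a turn outside -1 to 1 is refused whole. A call with a gripper value outside its range is refused whole. The fingers move at their own pace and stop on an object; FORCE is the grip in N (left out, the last holds). Time passes only in rows, so rows that do not move let the fingers close. It gives the time, the measured TCP pose, the force, the opening and the grip force at its end, in the units of the state.
- robot.sense(): the state, without advancing time (a new reading comes with each control period).
- cams.camera(name): name is "scene" or "side" or "wrist"; returns the picture (420x560x3 uint8, red, green, blue); there is no depth.
- cams.get_calibration(name): a dict with "fx", "fy", "cx", "cy" (pixels), "k1" (the pictures are not rectified: a ray, as slopes to the right and down, at radius r is drawn at 1 + k1 r^2 times it, then the intrinsics apply), "rvec" (rotation vector, rad) and "tvec" (3), from world to camera coordinates, as OpenCV has them. Camera axes: x right, y down, z forward; pixel columns grow to the right and rows downward; lengths in mm; the calibration is good to about 2 mm. A picture is of the moment at which its call begins: read the wrist's pose just before it. get_calibration takes no time and is no camera call; for the wrist camera it gives the pose at the moment of the call.
- robot.hand_in(): hands the job in; it is judged then, once.
The state is a dict: "t": time; "joint_positions": joint angles; "joint_velocities": joint speeds; "joint_efforts": joint torques, N m; "ee_pos": TCP position; "ee_rot": TCP orientation; "contact_force": force on the tool from outside, world axes, zero at the start; "wrist_torque": the same for the moment, N m; "grip_width": opening from 0.0 (shut) to 1.0 (fully open); "gripper_force": force on a finger pad.
Only numpy, scipy, OpenCV 4.12 (cv2) and the standard library are available. Lean on these libraries where they do the work, as an engineer would, in place of code of your own. Each camera call takes 0.05 s, during which the arm holds its last target. There are 200 camera calls.

TASK

Move the punch sections one by one from the wooden rack into the channel of the press beam to make up the punch for the sample tray: the left-eared section at the left end and the right-eared one at the right end (ears outward over the end stops), the notched one next to the left-eared one, and the remaining length closed up with those plain sections whose lengths together fill it without forcing. Each section must sit fully down on its shoulders, bevel towards the robot as in the rack; what you do not need stays standing in the rack. Leave the hex key and the wooden packing block where they lie.

Things in the scene. Friction and masses are not known exactly. Their poses are not given: they have to be found in the camera images.
- beam: Fixed grey steel beam, 60 x 308 mm, six screw heads on its front, channel up. Origin: middle of lower front edge; x to back, y left, z up. Channel along y at x = 30 mm, 17 mm wide, walls 22 mm high; inner faces of its two bright end stops at y = +88 and -88 mm, stops 28 mm high, round bush 30 mm high beyond each. A seated section's origin is at z = 8 mm, its tang clear of the floor.
- rack: Fixed wooden storage rack, 60 x 350 mm, 24 mm high, about parallel to the beam, 95 to 104 mm nearer or farther. Origin: middle of lower front edge; axes as the beam's. One groove 18 mm wide at x = 30 mm, y -163 to +163 mm; six punch sections stand in it in any order at 58 mm spacing, bevels to the front (-x, robot side), origins at z = 10 mm.
- left_eared: Steel punch section, 66 mm high, foot and body 40 mm long (y -26 to +14 mm, middle -6) and on the left (+y) end of its blade an ear overhanging 12 mm, only above 50 mm height. 0.3 to 0.5 kg. Origin (all sections): foot of tang, mid thickness, middle of overall length; z up, y along the row, x from bevelled front to flat back.
- right_eared: Punch section, mirror image of left_eared: ear on the right (-y) end; foot and body y -14 to +26 mm, middle +6. All sections: body 26 mm thick (x) with parallel faces from 14 to 50 mm height: grip there, front to back. Its shoulders at 14 mm height sit on the walls of channel or groove.
- notched: Punch section 40 mm long, without ear, a notch 14 mm wide and 16 mm deep in the middle of its blade. All sections: tang (0 to 14 mm height) 14 mm thick, at its foot drawn in to 8 mm thick and by 5 mm at each end as a lead-in; blade 50 to 66 mm height, 5 mm thick at its edge, bevelled on the front only.
- plain_20: Punch section 20 mm long, no ear or notch, the shortest. About 0.18 kg. Height, thickness, tang, bevel, origin and axes as all sections.
- plain_30: Punch section 30 mm long, no ear or notch. Height, thickness, tang, bevel, origin and axes as all sections.
- plain_40: Punch section 40 mm long, no ear or notch. Height, thickness, tang, bevel, origin and axes as all sections.
- hex_key: Bystander: black L-shaped hex key, 39 x 124 mm, 9 mm thick, lying loose on the bench in front of the work. Origin: middle of its underside.
- wood_block: Bystander: beech packing block, 48 x 105 x 32 mm, lying loose to the left of the vise. Origin: middle of its underside.
There are look-alikes about, which are no part of the job. What is shaped like the notched but red is not meant. Leave any green look-alike of the right_eared alone.

How it is judged (in metres and radians):
At the end, for the whole second after the job is handed in: In the channel from the left: left_eared, notched, plain_20 and plain_30 (either order), right_eared, stop to stop; each down on its shoulders (-2 to +3 mm), upright within 0.06 rad, bevel to the front, within 8 mm of its place. plain_40 stands down in the rack. All at rest (y of left_eared in the frame of beam between 0.063 and 0.079 m and x of left_eared in the frame of beam between 0.024 and 0.036 m and z of left_eared in the frame of beam between 0.006 and 0.011 m and angle between each of left_eared, notched, plain_30, plain_20, right_eared, plain_40's own z axis and vertical below 0.06 rad and x of beam in the frame of left_eared below -0.015 m and linear speed of each of left_eared, notched, plain_30, plain_20, right_eared, plain_40 below 0.01 m/s and y of notched in the frame of beam between 0.017 and 0.033 m and x of notched in the frame of beam between 0.024 and 0.036 m and z of notched in the frame of beam between 0.006 and 0.011 m and x of beam in the frame of notched below -0.015 m and y of plain_30 in the frame of beam between -0.038 and -0.002 m and x of plain_30 in the frame of beam between 0.024 and 0.036 m and z of plain_30 in the frame of beam between 0.006 and 0.011 m and x of beam in the frame of plain_30 below -0.015 m and y of plain_20 in the frame of beam between -0.043 and 0.003 m and x of plain_20 in the frame of beam between 0.024 and 0.036 m and z of plain_20 in the frame of beam between 0.006 and 0.011 m and x of beam in the frame of plain_20 below -0.015 m and y of right_eared in the frame of beam between -0.079 and -0.063 m and x of right_eared in the frame of beam between 0.024 and 0.036 m and z of right_eared in the frame of beam between 0.006 and 0.011 m and x of beam in the frame of right_eared below -0.015 m and x of plain_40 in the frame of rack between 0.022 and 0.038 m and y of plain_40 in the frame of rack between -0.165 and 0.165 m and z of plain_40 in the frame of rack between 0.008 and 0.013 m); the robot touches nothing.
It fails at once if the hex key was shifted by more than 20 mm (distance of hex_key from where it was at the start of the episode above 0.02 m).
It fails at once if the wood block was shifted by more than 20 mm (distance of wood_block from where it was at the start of the episode above 0.02 m).
It also fails if it takes over 96 s, if anything falls off the work surface, if the arm or the gripper's body presses on something with over 40 N, if the wrist force passes 120 N, or if a joint passes its speed limit or range.

## Working session

There is one attempt and no reset: what is moved stays moved. The work goes in short steps, Python scripts to look and compute and a shell command to move; the robot and the scene stay as the last step left them, time stands still between calls to the robot, and variables do not carry over. Pictures are saved under pics/ and viewed, at most 18 in all, crops included, and the job is handed in when it is done.

```bash
mkdir -p pics; python3 - <<'E'
from workcell import robot,cams
import cv2,numpy as np
s=robot.sense();print({k:np.round(v,3).tolist() for k,v in s.items()})
for n in("scene","side","wrist"):
    c=cams.get_calibration(n);print(n,c)
    cv2.imwrite(f"pics/{n}0.png",cams.camera(n)[:,:,::-1])
E
```

```text
{'t': 0.0, 'joint_positions': [0.105, 0.508, -0.237, 1.501, 0.126, 1.149, -0.155], 'joint_velocities': [0.003, 0.001, 0.002, -0.001, -0.002, -0.001, -0.001], 'joint_efforts': [0.001, -62.059, -2.187, -24.966, 0.012, 0.012, 0.0], 'ee_pos': [624.497, -0.092, 230.418], 'ee_rot': [[-0.0, 1.0, -0.002], [1.0, 0.0, -0.0], [-0.0, -0.002, -1.0]], 'contact_force': [0.054, -0.376, 0.003], 'wrist_torque': [-0.041, -0.008, 0.05], 'gripper_force': 0.0, 'grip_width': 1.001}
scene {'fx': 471.1111526675799, 'fy': 471.1111526675799, 'cx': 279.65231453406545, 'cy': 205.1974189509292, 'k1': -0.07273429671145945, 'rvec': array([ 1.98018257, -0.6003148 ,  0.33364452]), 'tvec': array([-405.50516409,  139.35547132, 1021.11153129])}
side {'fx': 464.7925423742775, 'fy': 464.7925423742775, 'cx': 280.2415612879604, 'cy': 208.3596965444403, 'k1': -0.13078974907173305, 'rvec': array([ 2.41547452e-03,  2.57723021e+00, -1.75530828e+00]), 'tvec': array([ 466.30619866,   50.69030572, 1425.5317787 ])}
wrist {'fx': 302.02563569304334, 'fy': 302.02563569304334, 'cx': 281.1657626396629, 'cy': 214.8051690464583, 'k1': 0.022403067851968137, 'rvec': array([-2.84824248e+00, -8.03576241e-04,  1.95032451e-03]), 'tvec': array([-623.85357722,  -38.19717719,  378.81065139])}
```

View pictures.

View pics/scene0.png

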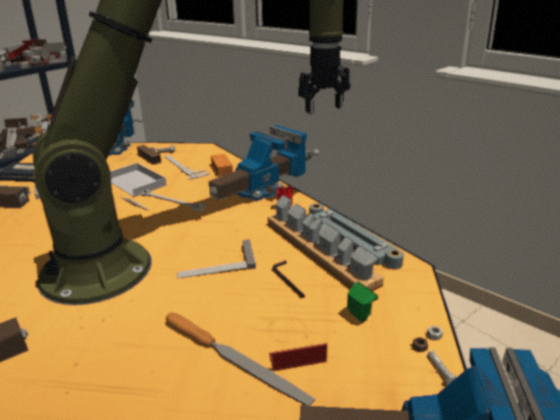

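View pics/side0.png

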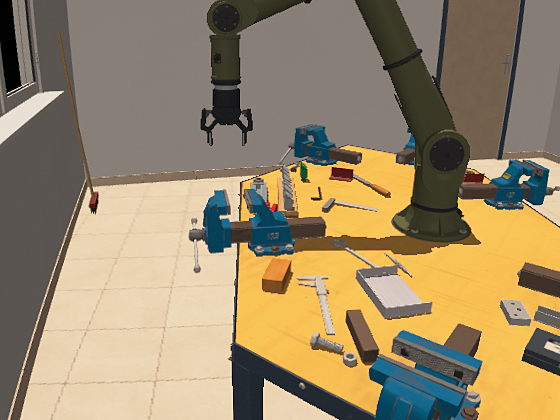

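View pics/wrist0.png

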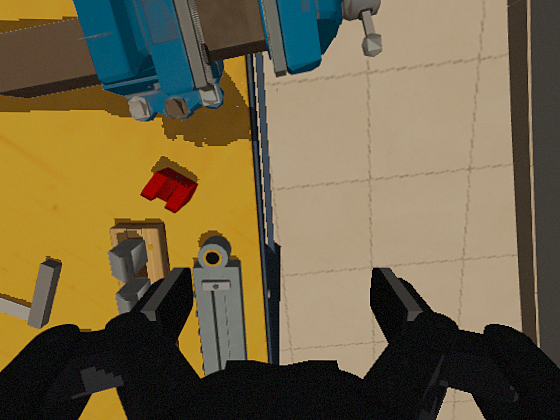

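```bash
cat > h.py <<'E'
import cv2,numpy as np
from workcell import robot,cams
def ray(cal,uv):
    K=np.array([[cal['fx'],0,cal['cx']],[0,cal['fy'],cal['cy']],[0,0,1.]])
    d=cv2.undistortPoints(np.array(uv,float).reshape(-1,1,2),K,np.array([cal['k1'],0,0,0,0.])).reshape(-1,2)
    R=cv2.Rodrigues(cal['rvec'])[0]
    return -R.T@cal['tvec'], np.c_[d,np.ones(len(d))]@R
def onz(cal,uv,z):
    C,D=ray(cal,uv);return C+D*((z-C[2])/D[:,2])[:,None]
def snap(name,f=None):
    cal=cams.get_calibration(name);im=cams.camera(name)[:,:,::-1].copy()
    if f: cv2.imwrite(f,im);np.save(f[:-4]+'.npy',np.array([cal],dtype=object))
    return cal,im
def load(f): return np.load(f[:-4]+'.npy',allow_pickle=True)[0],cv2.imread(f)
E
python3 - <<'E'
from h import *
c=cams.get_calibration("wrist");print(ray(c,[[281,215]]))
print(onz(c,[[213,257],[217,286]],29))
print(onz(c,[[110,222],[165,222]],24),onz(c,[[125,240],[133,297]],76))
c=cams.get_calibration("scene")
print(onz(c,[[316,208],[395,258]],30),onz(c,[[268,222],[365,288]],24))
E
```

```text
(array([624.39710973,  73.19959412, 372.8968337 ]), array([[-0.00158197, -0.28976952, -0.95709552]]))
[[ 539.50747303  -85.39981128   29.        ]
 [ 542.06157506 -125.77360844   29.        ]]
[[417.30784574 -41.40936696  24.        ]
 [483.22705948 -41.39537158  24.        ]] [[ 460.48825613  -44.1668031    76.        ]
 [ 459.47185681 -112.00414742   76.        ]]
[[ 530.39017477  -97.06032056   30.        ]
 [ 531.25436078 -371.26010154   30.        ]] [[ 399.32894115  -78.81888214   24.        ]
 [ 416.98205258 -405.75517184   24.        ]]
```

```bash
python3 -m inch '[{"tx":-0.5,"ty":-0.25,"tz":-0.2},{"tx":-0.5,"ty":-0.25,"tz":-0.2},{"tx":-0.5,"ty":-0.25,"tz":-0.2},{"tx":-0.5,"ty":-0.25,"tz":-0.2},{"tx":-0.5,"ty":-0.25,"tz":-0.2},{"tx":-0.5,"ty":-0.25,"tz":-0.2},{"tx":-0.5,"ty":-0.25,"tz":-0.2},{"tx":-0.5,"ty":-0.25,"tz":-0.2},{"tx":-0.5,"ty":-0.25,"tz":-0.2},{},{},{}]'
python3 - <<'E'
from h import *
snap("wrist","pics/w1.png"); print(np.round(robot.sense()['ee_pos'],1))
E
```

```text
[ 6.247e+02 -1.000e-01  2.308e+02]$[0]: bad value
```

View pics/w1.png

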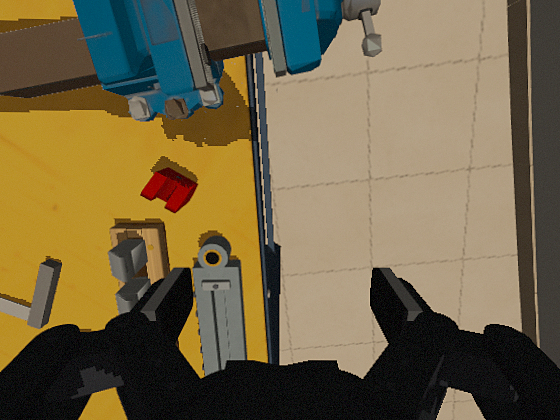

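```bash
python3 -m inch '[{"gripper":1,"tx":-0.5,"ty":-0.25,"tz":-0.2,"roll":0},{"gripper":1,"tx":-0.5,"ty":-0.25,"tz":-0.2,"roll":0}]'
```

```text
t: 0.37
ee_pos: [599.6, -48.5, 250.4]
ee_rot: [[-0.004, 1.0, -0.002], [1.0, 0.004, 0.001], [0.001, -0.002, -1.0]]
contact_force: [0.6, -1.6, 0.1]
grip_width: 0.999
gripper_force: 0.0
```

```bash
python3 -m inch '[{"gripper":1,"tx":-0.5,"ty":-0.2,"tz":-0.3,"roll":0},{"gripper":1,"tx":-0.5,"ty":-0.2,"tz":-0.3,"roll":0},{"gripper":1,"tx":-0.5,"ty":-0.2,"tz":-0.3,"roll":0},{"gripper":1,"tx":-0.5,"ty":-0.2,"tz":-0.3,"roll":0},{"gripper":1,"tx":-0.5,"ty":-0.2,"tz":-0.3,"roll":0},{"gripper":1,"tx":-0.5,"ty":-0.2,"tz":-0.3,"roll":0},{"gripper":1,"tx":-0.5,"ty":-0.2,"tz":0,"roll":0},{"gripper":1,"tx":0,"ty":0,"tz":0,"roll":0},{"gripper":1,"tx":0,"ty":0,"tz":0,"roll":0}]'
python3 - <<'E'
from h import *
snap("wrist","pics/w2.png"); print(np.round(robot.sense()['ee_pos'],1))
E
```

```text
t: 1.12
ee_pos: [529.1, -226.9, 341.2]
ee_rot: [[0.004, 1.0, -0.0], [1.0, -0.004, -0.0], [-0.0, -0.0, -1.0]]
contact_force: [-0.3, 1.1, 0.3]
grip_width: 1.001
gripper_force: 0.0
[ 529.7 -225.1  341. ]
```

View pics/w2.png

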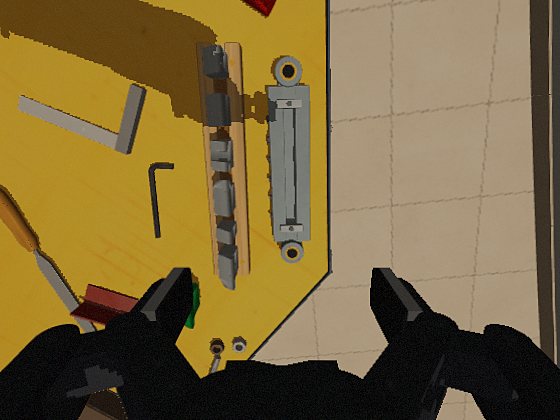

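```bash
python3 - <<'E'
from h import *
c,im=load("pics/w2.png")
a=cv2.resize(im[30:170,190:330],None,fx=4,fy=4,interpolation=cv2.INTER_CUBIC)[:, :400]
b=cv2.resize(im[160:300,190:330],None,fx=4,fy=4,interpolation=cv2.INTER_CUBIC)[:, :400]
o=np.hstack([a,b]); o=np.clip(o.astype(float)*1.5,0,255).astype(np.uint8)
cv2.imwrite("pics/w2z.png",o)
E
```

```text
(no output)
```

View pics/w2z.png

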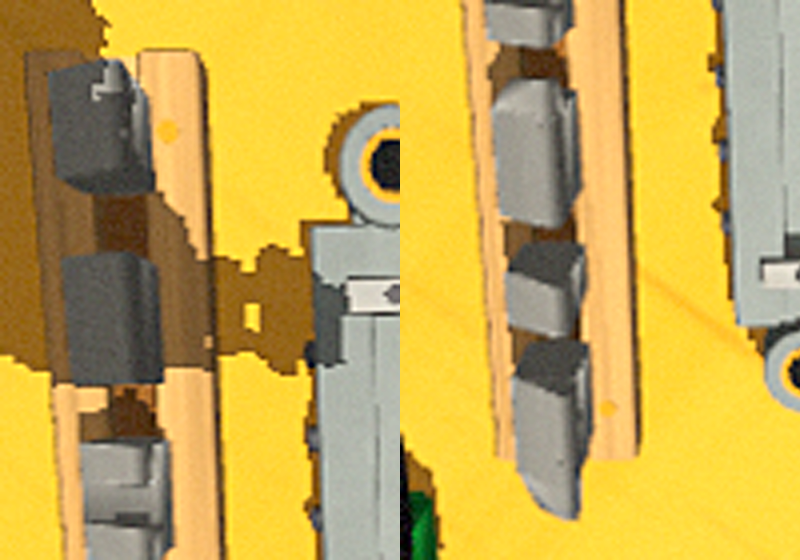

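```bash
python3 - <<'E'
from h import *
c,im=load("pics/w2.png")
hsv=cv2.cvtColor(im,cv2.COLOR_BGR2HSV)
m=((hsv[:,:,2]>175)&(hsv[:,:,1]<40)).astype(np.uint8); m[:,:255]=0;m[:,320:]=0;m[300:]=0
n,l,st,ce=cv2.connectedComponentsWithStats(m)
for i in range(1,n):
    if st[i,4]>15:
        x,y,w,h,a=st[i]; print(st[i],np.round(onz(c,[[x-.5,y-.5],[x+w-.5,y-.5],[x-.5,y+h-.5],[x+w-.5,y+h-.5]],28)[:,:2],1).tolist())
g=lambda p,o:[[o[0]+a/4-.4,o[1]+b/4-.4] for a,b in p]
print('rack',np.round(onz(c,g([(25,52),(205,52)],(190,30))+g([(97,458),(237,455)],(190,160)),24),1))
print('beam',np.round(onz(c,g([(310,225)],(190,30))+[[310,86],[309,240],[274,240]],22),1))
print('bush',np.round(onz(c,[[288,71],[291.5,253]],30),1))
# section extents at z=60 front top body edge / z=76 blade
print('s',np.round(onz(c,g([(65,258),(75,382)],(190,30))+g([(97,115),(100,215),(107,285),(110,322),(112,375),(120,460)],(190,160)),60)[:,:2],1))
E
```

```text
rack [[ 414.5  -50.2   24. ]
 [ 475.   -50.1   24. ]
 [ 414.5 -396.7   24. ]
 [ 473.6 -395.6   24. ]]
beam [[ 509.3 -103.4   22. ]
 [ 569.7 -103.8   22. ]
 [ 573.8 -336.4   22. ]
 [ 516.5 -336.2   22. ]]
bush [[ 538.5  -85.7   30. ]
 [ 545.  -355.9   30. ]]
s [[ 431.  -117.3]
 [ 431.3 -155.8]
 [ 432.7 -242. ]
 [ 431.2 -279.1]
 [ 432.  -306.3]
 [ 432.2 -321. ]
 [ 431.5 -342.6]
 [ 432.4 -378.5]]
```

```bash
python3 -m inch '[{"gripper":1,"tx":-0.5,"ty":-0.2,"tz":0.6,"roll":0},{"gripper":1,"tx":-0.5,"ty":-0.2,"tz":0.6,"roll":0},{"gripper":1,"tx":-0.5,"ty":-0.2,"tz":0.6,"roll":0},{"gripper":1,"tx":0,"ty":-0.2,"tz":0.6,"roll":0},{"gripper":1,"tx":0,"ty":0,"tz":0.6,"roll":0},{"gripper":1,"tx":0,"ty":0,"tz":0.4,"roll":0},{"gripper":1,"tx":0,"ty":0,"tz":0,"roll":0},{"gripper":1,"tx":0,"ty":0,"tz":0,"roll":0}]'
python3 - <<'E'
from h import *
snap("wrist","pics/w3.png")
E
python3 -m inch '[{"gripper":1,"tx":0.6,"ty":0,"tz":0,"roll":0},{"gripper":1,"tx":0.6,"ty":0,"tz":0,"roll":0},{"gripper":1,"tx":0.6,"ty":0,"tz":0,"roll":0},{"gripper":1,"tx":0.6,"ty":0,"tz":0,"roll":0},{"gripper":1,"tx":0,"ty":0,"tz":0,"roll":0},{"gripper":1,"tx":0,"ty":0,"tz":0,"roll":0}]'
python3 - <<'E'
from h import *
snap("wrist","pics/w4.png")
a=cv2.imread("pics/w3.png")[:300,80:360];b=cv2.imread("pics/w4.png")[:300,80:360]
o=np.hstack([a,b]); o=cv2.resize(o,(800,429),interpolation=cv2.INTER_CUBIC)
cv2.imwrite("pics/w34.png",np.clip(o*1.5,0,255).astype(np.uint8))
E
```

```text
t: 1.83
ee_pos: [490.3, -298.5, 170.6]
ee_rot: [[-0.002, 1.0, -0.002], [1.0, 0.002, 0.002], [0.002, -0.002, -1.0]]
contact_force: [1.0, -0.8, 0.9]
grip_width: 0.998
gripper_force: 0.0
t: 2.38
ee_pos: [491.7, -177.8, 173.5]
ee_rot: [[-0.005, 1.0, 0.004], [1.0, 0.005, -0.001], [-0.001, 0.004, -1.0]]
contact_force: [1.4, -0.6, 0.2]
grip_width: 0.999
gripper_force: 0.0
```

View pics/w34.png

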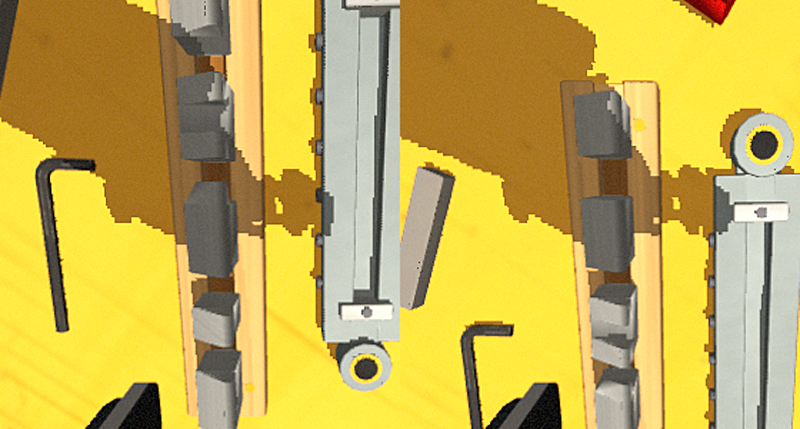

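```bash
python3 - <<'E'
from h import *
a=cv2.imread("pics/w3.png")[115:205,190:290];b=cv2.imread("pics/w4.png")[55:145,190:290]
o=np.hstack([cv2.resize(a,(400,360),interpolation=cv2.INTER_CUBIC),cv2.resize(b,(400,360),interpolation=cv2.INTER_CUBIC)])
a=cv2.imread("pics/w3.png")[200:260,190:350];b=cv2.imread("pics/w4.png")[75:135,290:450]
p=np.hstack([cv2.resize(a,(400,150),interpolation=cv2.INTER_CUBIC),cv2.resize(b,(400,150),interpolation=cv2.INTER_CUBIC)])
cv2.imwrite("pics/z4.png",np.clip(np.vstack([o*2.,p*1.2]),0,255).astype(np.uint8))
E
```

```text
(no output)
```

View pics/z4.png

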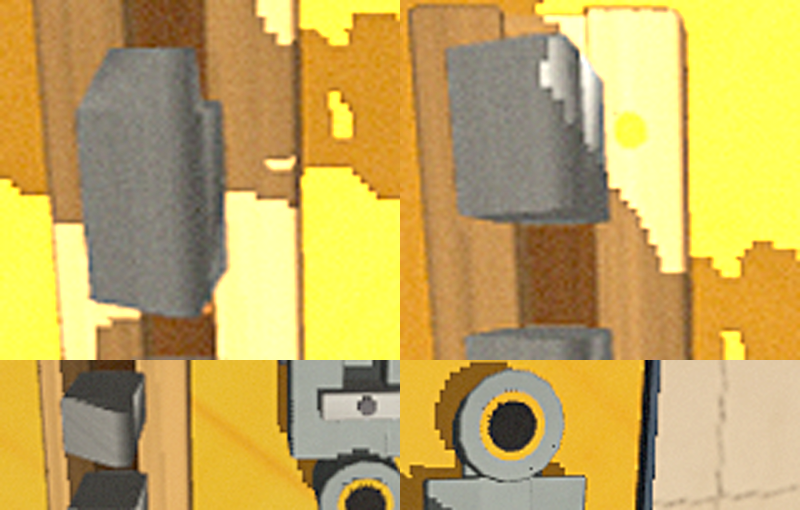

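```bash
python3 - <<'E'
from h import *
c3,i3=load("pics/w3.png");c4,i4=load("pics/w4.png")
q=lambda x,y,x0,y0:(x0+x/4-.4,y0+y/4-.4)
print('s1',onz(c4,[q(48,48,190,55),q(60,213,190,55)],60))
s=1.4286
r=lambda x,y,x0:(80+(x-x0)*0.7,y/s)
print('s2',onz(c4,[r(583,197,400),r(586,265,400)],60))
print('s4',onz(c3,[q(78,105,190,115),q(92,298,190,115)],60))
print('s5',onz(c3,[q(62,400-360,190,200) ,],60))
for c,im,z,nm in((c4,i4,28,'L'),(c3,i3,28,'R')):
    hsv=cv2.cvtColor(im,cv2.COLOR_BGR2HSV)
    m=((hsv[:,:,2]>185)&(hsv[:,:,1]<40)).astype(np.uint8); m[:,:285]=0;m[:,375:]=0;m[280:]=0
    n,l,st,ce=cv2.connectedComponentsWithStats(cv2.morphologyEx(m,cv2.MORPH_CLOSE,np.ones((5,5))))
    for i in range(1,n):
        if st[i,4]>60:
            b=cv2.boxPoints(cv2.minAreaRect(np.argwhere(l==i)[:,::-1].astype(np.float32)))
            print(nm,st[i],np.round(onz(c,b,28)[:,:2],1).tolist(),np.round(onz(c,[ce[i]],28),1))
    # beam edges: grey-blue region
    m=((hsv[:,:,1]<70)&(hsv[:,:,2]>100)).astype(np.uint8)
    for row in (130,160,190):
        xs=np.where(m[row,290:380])[0]+290; print(row,xs.min(),xs.max(),np.round(onz(c,[[xs.min()-.5,row],[xs.max()+.5,row]],22)[:,:2],1).tolist())
    # rack edges by wood colour (hue/sat differs from bench)
    for row in (100,150,190,230):
        print(row,[tuple(hsv[row,x]) for x in ()])
E
```

```text
s1 [[430.3258628  -63.68058677  60.        ]
 [430.45338629 -93.26164134  60.        ]]
s2 [[ 431.65380515 -116.34922667   60.        ]
 [ 430.81306341 -155.86172579   60.        ]]
s4 [[ 430.96926626 -238.73178938   60.        ]
 [ 431.2391788  -278.64413326   60.        ]]
s5 [[ 423.58519219 -296.80879962   60.        ]]
130 304 363 [[512.4, -110.4], [568.5, -110.3]]
160 310 361 [[519.0, -138.2], [569.0, -138.0]]
190 301 359 [[511.0, -167.6], [569.5, -167.4]]
100 []
150 []
190 []
230 []
130 308 369 [[513.9, -230.7], [571.1, -230.7]]
160 312 367 [[518.5, -258.1], [571.7, -258.1]]
190 307 366 [[514.5, -287.3], [573.2, -287.1]]
100 []
150 []
190 []
230 []
```

```bash
python3 - <<'E'
from h import *
c3,i3=load("pics/w3.png");c4,i4=load("pics/w4.png")
r=lambda x,y,x0:(80+(x-x0)*0.7-.15,y*0.7-.15)
# note resize 560->800, 300->429
print('L inner',onz(c4,[r(735,221,400),r(787,221,400)],28).round(1))
print('R inner',onz(c3,[r(340,304,0),r(392,305,0)],28).round(1))
print('L ch',onz(c4,[r(745,230,400),r(775,230,400)],22).round(1))
for nm,c,im,(x,y) in(('L',c4,i4,r(763,144,400)),('R',c3,i3,r(366,369,0))):
    g=im.max(2); x,y=int(x),int(y); w=(g[y-9:y+10,x-9:x+10]<70).astype(np.uint8)
    n,l,st,ce=cv2.connectedComponentsWithStats(w); i=l[9,9]; print(nm,st[i],onz(c,[ce[i]+[x-9,y-9]],30).round(1))
for im,rows in((i4,(160,175,185,215,240)),(i3,(60,100,140,180))):
    for y in rows: print(y,[int(v) for v in im[y,300:372].max(1)][::2])
E
```

```text
L inner [[ 522.8 -132.4   28. ]
 [ 556.9 -132.3   28. ]]
R inner [[ 525.7 -308.6   28. ]
 [ 561.5 -309.2   28. ]]
L ch [[ 530.4 -138.9   22. ]
 [ 550.6 -138.9   22. ]]
L [  1   1  18  18 272] [[538.3 -85.3  30. ]]
R [  1   2  16  14 175] [[ 545.4 -355.8   30. ]]
160 [43, 65, 64, 62, 54, 148, 141, 138, 140, 140, 141, 107, 144, 145, 146, 146, 148, 141, 59, 39, 71, 144, 142, 143, 139, 136, 139, 140, 140, 138, 140, 149, 200, 199, 200, 199]
175 [53, 148, 139, 140, 139, 139, 139, 139, 138, 140, 146, 104, 150, 150, 145, 147, 146, 143, 61, 39, 92, 142, 140, 142, 141, 142, 145, 141, 141, 141, 140, 209, 198, 199, 200, 199]
185 [59, 147, 138, 138, 138, 137, 139, 139, 140, 141, 144, 112, 144, 146, 147, 147, 150, 145, 61, 29, 139, 140, 140, 139, 139, 140, 141, 142, 143, 144, 110, 204, 199, 198, 198, 200]
215 [53, 150, 140, 139, 138, 140, 140, 139, 140, 140, 131, 148, 145, 145, 146, 149, 143, 67, 42, 81, 143, 139, 137, 138, 139, 139, 141, 139, 137, 129, 207, 200, 198, 199, 199, 198]
240 [51, 146, 140, 136, 139, 142, 139, 139, 136, 140, 133, 149, 145, 146, 147, 152, 52, 65, 32, 134, 139, 139, 141, 140, 141, 136, 137, 134, 128, 211, 199, 199, 199, 198, 199, 198]
60 [111, 116, 91, 58, 145, 131, 130, 132, 133, 131, 135, 132, 135, 130, 133, 88, 132, 134, 135, 136, 133, 131, 146, 67, 40, 40, 137, 131, 132, 134, 131, 133, 131, 133, 132, 133]
100 [104, 81, 75, 63, 140, 134, 134, 133, 132, 133, 132, 135, 134, 133, 133, 140, 137, 139, 139, 141, 140, 52, 62, 35, 36, 148, 132, 137, 135, 133, 135, 132, 133, 131, 130, 135]
140 [104, 23, 32, 45, 67, 61, 59, 147, 135, 134, 137, 136, 136, 137, 124, 145, 139, 140, 140, 145, 142, 64, 42, 34, 144, 135, 137, 137, 136, 137, 133, 133, 135, 133, 135, 210]
180 [100, 110, 103, 75, 142, 136, 137, 141, 138, 138, 139, 141, 139, 144, 108, 146, 145, 144, 148, 138, 58, 59, 35, 118, 144, 139, 137, 141, 140, 137, 139, 139, 139, 141, 206, 195]
```

```bash
python3 - <<'E'
from h import *
for f,rs in(("pics/w4.png",((160,322,341),(175,322,340),(185,322,339),(215,320.5,338.5),(240,320.5,337))),("pics/w3.png",((60,330,351),(100,329.5,349.5),(140,328.5,347.5),(180,328,346)))):
    c,_=load(f)
    for y,a,b in rs:
        # left wall edge is lit top edge; both edges at z 22
        p=onz(c,[[a,y],[b,y]],22); m=p.mean(0); print(np.round([p[0,0],p[1,0],m[1],m[0]-(541.7-0.025*(m[1]+220.6))],1))
E
python3 -m inch '[{"gripper":0.6,"tx":-0.5,"ty":-0.3,"tz":0.3,"roll":0},{"gripper":0.6,"tx":-0.5,"ty":-0.3,"tz":0.3,"roll":0},{"gripper":0.6,"tx":-0.5,"ty":-0.3,"tz":0.3,"roll":0},{"gripper":0.6,"tx":0,"ty":0,"tz":0.3,"roll":0},{"gripper":0.6,"tx":0,"ty":0,"tz":0,"roll":0},{"gripper":0.6,"tx":0,"ty":0,"tz":0,"roll":0}]'
```

```text
[ 5.310e+02  5.493e+02 -1.381e+02  5.000e-01]
[ 5.317e+02  5.492e+02 -1.526e+02  5.000e-01]
[ 5.321e+02  5.489e+02 -1.625e+02  2.000e-01]
[ 5.320e+02  5.502e+02 -1.934e+02  1.000e-01]
[ 533.1  550.3 -220.6    0. ]
[ 5.317e+02  5.498e+02 -1.725e+02  3.000e-01]
[ 532.9  550.9 -204.8    0.6]
[ 5.337e+02  5.515e+02 -2.396e+02  4.000e-01]
[ 535.1  552.5 -277.3    0.7]
t: 2.93
ee_pos: [445.1, -255.8, 111.5]
ee_rot: [[0.002, 1.0, -0.0], [1.0, -0.002, 0.0], [0.0, -0.0, -1.0]]
contact_force: [0.1, 1.1, 0.4]
grip_width: 0.598
gripper_force: 0.0
```

```bash
python3 -m inch '[{"gripper":0.6,"tx":-0.05,"ty":-0.02,"tz":0.5,"roll":0},{"gripper":0.6,"tx":0,"ty":0,"tz":0.5,"roll":0},{"gripper":0.6,"tx":0,"ty":0,"tz":0.4,"roll":0},{"gripper":0.6,"tx":0,"ty":0,"tz":0.25,"roll":0},{"gripper":0.6,"tx":0,"ty":0,"tz":0,"roll":0},{"gripper":0.6,"tx":0,"ty":0,"tz":0,"roll":0}]' 60
python3 -m inch '[{"gripper":0.2,"tx":0,"ty":0,"tz":0,"roll":0},{"gripper":0.2,"tx":0,"ty":0,"tz":0,"roll":0},{"gripper":0.2,"tx":0,"ty":0,"tz":0,"roll":0},{"gripper":0.2,"tx":0,"ty":0,"tz":0,"roll":0},{"gripper":0.2,"tx":0,"ty":0,"tz":0,"roll":0},{"gripper":0.2,"tx":0,"ty":0,"tz":0,"roll":0}]' 60
```

```text
t: 3.43
ee_pos: [445.1, -257.1, 29.5]
ee_rot: [[-0.001, 1.0, 0.001], [1.0, 0.001, -0.0], [-0.0, 0.001, -1.0]]
contact_force: [0.2, -0.4, 0.7]
grip_width: 0.599
gripper_force: 0.0
t: 3.93
ee_pos: [444.8, -257.8, 30.3]
ee_rot: [[-0.0, 1.0, 0.002], [1.0, 0.0, -0.001], [-0.001, 0.002, -1.0]]
contact_force: [-0.8, 0.6, 6.7]
grip_width: 0.296
gripper_force: 58.8
```

```bash
python3 -m inch '[{"gripper":0.2,"tx":0,"ty":0,"tz":-0.4,"roll":0},{"gripper":0.2,"tx":0,"ty":0,"tz":-0.4,"roll":0},{"gripper":0.2,"tx":0,"ty":0,"tz":-0.4,"roll":0},{"gripper":0.2,"tx":0.42,"ty":0.383,"tz":0,"roll":0},{"gripper":0.2,"tx":0.42,"ty":0.383,"tz":0,"roll":0},{"gripper":0.2,"tx":0.42,"ty":0.383,"tz":0,"roll":0},{"gripper":0.2,"tx":0.42,"ty":0.383,"tz":0,"roll":0},{"gripper":0.2,"tx":0.42,"ty":0.383,"tz":0,"roll":0},{"gripper":0.2,"tx":0,"ty":0,"tz":0,"roll":-0.048},{"gripper":0.2,"tx":0,"ty":0,"tz":0,"roll":0},{"gripper":0.2,"tx":0,"ty":0,"tz":0,"roll":0},{"gripper":0.2,"tx":0,"ty":0,"tz":0,"roll":0}]' 60
python3 - <<'E'
from h import *
snap("wrist","pics/w5.png")
E
```

```text
t: 4.93
ee_pos: [538.8, -153.6, 88.8]
ee_rot: [[-0.023, 1.0, -0.001], [1.0, 0.023, -0.001], [-0.001, -0.001, -1.0]]
contact_force: [-0.2, -0.2, -4.1]
grip_width: 0.293
gripper_force: 60.3
```

View pics/w5.png

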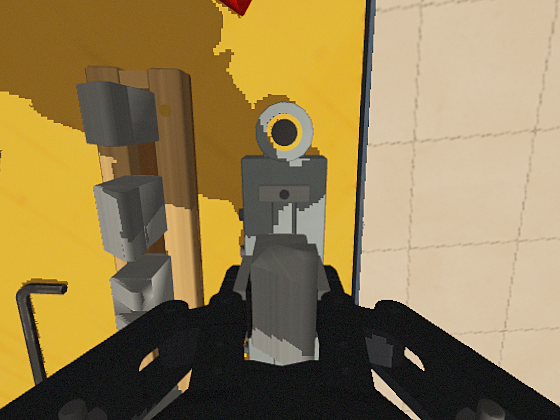

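```bash
python3 -m inch '[{"gripper":0.2,"tx":0,"ty":0.02,"tz":0.3,"roll":0},{"gripper":0.2,"tx":0,"ty":0,"tz":0.3,"roll":0},{"gripper":0.2,"tx":0,"ty":0,"tz":0.2,"roll":0},{"gripper":0.2,"tx":0,"ty":0,"tz":0.1,"roll":0},{"gripper":0.2,"tx":0,"ty":0,"tz":0,"roll":0},{"gripper":0.2,"tx":0,"ty":0,"tz":0,"roll":0}]' 60
python3 -m inch '[{"gripper":0.2,"tx":0,"ty":0,"tz":0.1,"roll":0},{"gripper":0.2,"tx":0,"ty":0,"tz":0.1,"roll":0},{"gripper":0.2,"tx":0,"ty":0,"tz":0,"roll":0}]' 60
```

```text
t: 5.48
ee_pos: [540.6, -152.8, 43.8]
ee_rot: [[-0.025, 1.0, -0.0], [1.0, 0.025, 0.0], [0.0, -0.0, -1.0]]
contact_force: [0.2, -0.7, -4.5]
grip_width: 0.293
gripper_force: 60.4
t: 5.73
ee_pos: [540.4, -152.4, 33.2]
ee_rot: [[-0.025, 1.0, -0.001], [1.0, 0.025, 0.0], [0.0, -0.001, -1.0]]
contact_force: [0.1, 0.3, -4.0]
grip_width: 0.298
gripper_force: 60.4
```

```bash
python3 -m inch '[{"gripper":0.2,"tx":0,"ty":0,"tz":0.04,"roll":0},{"gripper":0.2,"tx":0,"ty":0,"tz":0.04,"roll":0},{"gripper":0.2,"tx":0,"ty":0,"tz":0.02,"roll":0},{"gripper":0.2,"tx":0,"ty":0,"tz":0,"roll":0}]' 60
```

```text
t: 6.07
ee_pos: [540.7, -152.4, 28.6]
ee_rot: [[-0.025, 1.0, -0.0], [1.0, 0.025, 0.0], [0.0, -0.0, -1.0]]
contact_force: [-0.4, 0.6, -4.5]
grip_width: 0.291
gripper_force: 60.4
```

```bash
python3 -m inch '[{"gripper":0.2,"tx":0,"ty":0,"tz":0.02,"roll":0},{"gripper":0.2,"tx":0,"ty":0,"tz":0.02,"roll":0},{"gripper":0.2,"tx":0,"ty":0,"tz":0,"roll":0}]' 60
```

```text
t: 6.32
ee_pos: [540.8, -152.5, 28.4]
ee_rot: [[-0.025, 1.0, 0.001], [1.0, 0.025, -0.0], [-0.0, 0.001, -1.0]]
contact_force: [-4.9, 1.6, 12.3]
grip_width: 0.294
gripper_force: 62.9
```

```bash
python3 -m inch '[{"gripper":0.6,"tx":0,"ty":0,"tz":0,"roll":0},{"gripper":0.6,"tx":0,"ty":0,"tz":0,"roll":0},{"gripper":0.6,"tx":0,"ty":0,"tz":0,"roll":0},{"gripper":0.6,"tx":0,"ty":0,"tz":-0.4,"roll":0},{"gripper":0.6,"tx":0,"ty":0,"tz":-0.4,"roll":0},{"gripper":0.6,"tx":0,"ty":0,"tz":-0.4,"roll":0.048},{"gripper":0.6,"tx":-0.21,"ty":-0.48,"tz":0,"roll":0},{"gripper":0.6,"tx":-0.21,"ty":-0.48,"tz":0,"roll":0},{"gripper":0.6,"tx":-0.21,"ty":-0.48,"tz":0,"roll":0},{"gripper":0.6,"tx":-0.21,"ty":-0.48,"tz":0,"roll":0},{"gripper":0.6,"tx":0,"ty":0,"tz":0,"roll":0},{"gripper":0.6,"tx":0,"ty":0,"tz":0,"roll":0}]' 60
python3 - <<'E'
from h import *
snap("wrist","pics/w6.png")
E
```

```text
t: 7.32
ee_pos: [443.8, -195.4, 87.0]
ee_rot: [[0.002, 1.0, -0.0], [1.0, -0.002, -0.0], [-0.0, -0.0, -1.0]]
contact_force: [1.0, 0.2, 1.1]
grip_width: 0.6
gripper_force: 0.0
```

View pics/w6.png

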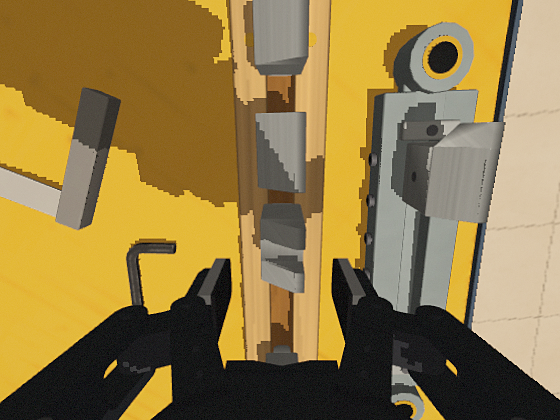

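```bash
python3 - <<'E'
from h import *
c,_=load("pics/w6.png")
print(onz(c,[[427,214],[428,148]],58),onz(c,[[488,222],[503,122]],74))
E
python3 -m inch '[{"gripper":0.6,"tx":0.02,"ty":0.01,"tz":0.5,"roll":0},{"gripper":0.6,"tx":0,"ty":0,"tz":0.4,"roll":0},{"gripper":0.6,"tx":0,"ty":0,"tz":0.24,"roll":0},{"gripper":0.6,"tx":0,"ty":0,"tz":0,"roll":0},{"gripper":0.6,"tx":0,"ty":0,"tz":0,"roll":0},{"gripper":0.2,"tx":0,"ty":0,"tz":0,"roll":0},{"gripper":0.2,"tx":0,"ty":0,"tz":0,"roll":0},{"gripper":0.2,"tx":0,"ty":0,"tz":0,"roll":0},{"gripper":0.2,"tx":0,"ty":0,"tz":0,"roll":0},{"gripper":0.2,"tx":0,"ty":0,"tz":0,"roll":0}]' 60
```

```text
[[ 529.38521832 -173.59631607   58.        ]
 [ 524.63506351 -135.55194517   58.        ]] [[ 554.24868721 -173.32916424   74.        ]
 [ 551.2608866  -122.2431253    74.        ]]
t: 8.2
ee_pos: [445.7, -193.5, 30.7]
ee_rot: [[-0.0, 1.0, 0.001], [1.0, 0.0, -0.0], [-0.0, 0.001, -1.0]]
contact_force: [-1.7, 1.2, 6.9]
grip_width: 0.295
gripper_force: 59.6
```

```bash
python3 -m inch '[{"gripper":0.2,"tx":0,"ty":0,"tz":-0.4,"roll":0},{"gripper":0.2,"tx":0,"ty":0,"tz":-0.4,"roll":0},{"gripper":0.2,"tx":0,"ty":0,"tz":-0.4,"roll":0},{"gripper":0.2,"tx":-0.01,"ty":0.48,"tz":0,"roll":0},{"gripper":0.2,"tx":0,"ty":0.48,"tz":0,"roll":0},{"gripper":0.2,"tx":0,"ty":0.48,"tz":0,"roll":0},{"gripper":0.2,"tx":0,"ty":0.48,"tz":0,"roll":0},{"gripper":0.2,"tx":0,"ty":0,"tz":0,"roll":-0.048},{"gripper":0.2,"tx":0,"ty":0,"tz":0,"roll":0},{"gripper":0.2,"tx":0,"ty":0,"tz":0,"roll":0}]' 60
python3 - <<'E'
from h import *
snap("wrist","pics/w7.png")
E
```

```text
t: 9.03
ee_pos: [540.1, -193.9, 89.3]
ee_rot: [[-0.025, 1.0, -0.002], [1.0, 0.025, 0.0], [0.0, -0.002, -1.0]]
contact_force: [-0.0, -0.1, -5.0]
grip_width: 0.29
gripper_force: 60.3
```

View pics/w7.png

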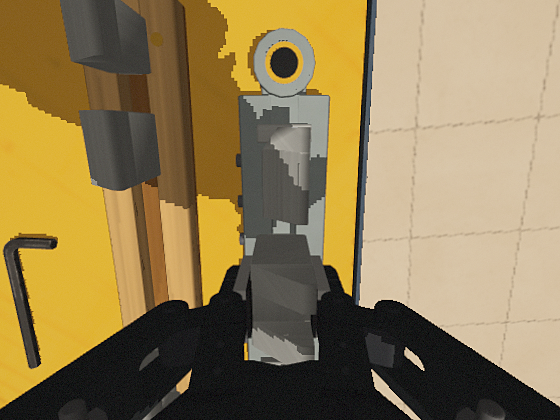

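```bash
python3 -m inch '[{"gripper":0.2,"tx":0,"ty":0.015,"tz":0.3,"roll":0},{"gripper":0.2,"tx":0,"ty":0,"tz":0.3,"roll":0},{"gripper":0.2,"tx":0,"ty":0,"tz":0.2,"roll":0},{"gripper":0.2,"tx":0,"ty":0,"tz":0.1,"roll":0},{"gripper":0.2,"tx":0,"ty":0,"tz":0,"roll":0},{"gripper":0.2,"tx":0,"ty":0,"tz":0,"roll":0}]' 60
python3 -m inch '[{"gripper":0.2,"tx":0,"ty":0,"tz":0.1,"roll":0},{"gripper":0.2,"tx":0,"ty":0,"tz":0.1,"roll":0},{"gripper":0.2,"tx":0,"ty":0,"tz":0.06,"roll":0},{"gripper":0.2,"tx":0,"ty":0,"tz":0.02,"roll":0},{"gripper":0.2,"tx":0,"ty":0,"tz":0,"roll":0}]' 60
```

```text
t: 9.58
ee_pos: [541.8, -194.1, 44.9]
ee_rot: [[-0.025, 1.0, -0.0], [1.0, 0.025, 0.0], [0.0, -0.0, -1.0]]
contact_force: [0.0, -1.1, -4.5]
grip_width: 0.297
gripper_force: 60.5
t: 10.0
ee_pos: [541.8, -193.9, 30.4]
ee_rot: [[-0.025, 1.0, -0.001], [1.0, 0.025, 0.0], [0.0, -0.001, -1.0]]
contact_force: [0.1, -0.3, -4.8]
grip_width: 0.293
gripper_force: 60.5
```

```bash
python3 -m inch '[{"gripper":0.2,"tx":0,"ty":0,"tz":0.04,"roll":0},{"gripper":0.2,"tx":0,"ty":0,"tz":0,"roll":0},{"gripper":0.2,"tx":0,"ty":0,"tz":0.02,"roll":0},{"gripper":0.2,"tx":0,"ty":0,"tz":0,"roll":0}]' 60
```

```text
t: 10.33
ee_pos: [542.2, -194.0, 28.8]
ee_rot: [[-0.025, 1.0, 0.001], [1.0, 0.025, -0.0], [-0.0, 0.001, -1.0]]
contact_force: [-1.5, 0.6, 5.9]
grip_width: 0.297
gripper_force: 61.9
```

```bash
python3 -m inch '[{"gripper":0.6,"tx":0,"ty":0,"tz":0,"roll":0},{"gripper":0.6,"tx":0,"ty":0,"tz":0,"roll":0},{"gripper":0.6,"tx":0,"ty":0,"tz":0,"roll":0},{"gripper":0.6,"tx":0,"ty":0,"tz":-0.4,"roll":0},{"gripper":0.6,"tx":0,"ty":0,"tz":-0.4,"roll":0},{"gripper":0.6,"tx":0,"ty":0,"tz":-0.4,"roll":0.048},{"gripper":0.6,"tx":0.462,"ty":-0.39,"tz":0,"roll":0},{"gripper":0.6,"tx":0.462,"ty":-0.39,"tz":0,"roll":0},{"gripper":0.6,"tx":0.462,"ty":-0.39,"tz":0,"roll":0},{"gripper":0.6,"tx":0.462,"ty":-0.39,"tz":0,"roll":0},{"gripper":0.6,"tx":0.462,"ty":-0.39,"tz":0,"roll":0},{"gripper":0.6,"tx":0,"ty":0,"tz":0,"roll":0}]' 60
python3 -m inch '[{"gripper":0.6,"tx":0,"ty":0,"tz":0,"roll":0},{"gripper":0.6,"tx":0,"ty":0,"tz":0,"roll":0}]' 60
```

```text
t: 11.33
ee_pos: [440.3, -74.3, 87.8]
ee_rot: [[-0.005, 1.0, -0.004], [1.0, 0.005, 0.002], [0.002, -0.004, -1.0]]
contact_force: [-0.9, 0.4, 0.3]
grip_width: 0.601
gripper_force: 0.0
t: 11.5
ee_pos: [445.5, -78.9, 88.1]
ee_rot: [[-0.0, 1.0, 0.002], [1.0, 0.0, -0.0], [-0.0, 0.002, -1.0]]
contact_force: [0.1, -0.4, 0.5]
grip_width: 0.6
gripper_force: 0.0
```

```bash
python3 -m inch '[{"gripper":0.6,"tx":0,"ty":-0.015,"tz":0.5,"roll":0},{"gripper":0.6,"tx":0,"ty":0,"tz":0.4,"roll":0},{"gripper":0.6,"tx":0,"ty":0,"tz":0.26,"roll":0},{"gripper":0.6,"tx":0,"ty":0,"tz":0,"roll":0},{"gripper":0.6,"tx":0,"ty":0,"tz":0,"roll":0},{"gripper":0.2,"tx":0,"ty":0,"tz":0,"roll":0},{"gripper":0.2,"tx":0,"ty":0,"tz":0,"roll":0},{"gripper":0.2,"tx":0,"ty":0,"tz":0,"roll":0},{"gripper":0.2,"tx":0,"ty":0,"tz":0,"roll":0},{"gripper":0.2,"tx":0,"ty":0,"tz":0,"roll":0}]' 60
```

```text
t: 12.33
ee_pos: [444.5, -78.9, 30.7]
ee_rot: [[0.0, 1.0, 0.002], [1.0, -0.0, -0.001], [-0.001, 0.002, -1.0]]
contact_force: [-0.0, -0.9, 6.8]
grip_width: 0.296
gripper_force: 59.2
```

```bash
python3 -m inch '[{"gripper":0.2,"tx":0,"ty":0,"tz":-0.4,"roll":0},{"gripper":0.2,"tx":0,"ty":0,"tz":-0.5,"roll":0},{"gripper":0.2,"tx":0,"ty":0,"tz":-0.5,"roll":0},{"gripper":0.2,"tx":0,"ty":0,"tz":-0.4,"roll":0},{"gripper":0.2,"tx":0,"ty":0,"tz":0,"roll":0},{"gripper":0.2,"tx":-0.508,"ty":0.327,"tz":0,"roll":0},{"gripper":0.2,"tx":-0.508,"ty":0.327,"tz":0,"roll":0},{"gripper":0.2,"tx":-0.508,"ty":0.327,"tz":0,"roll":0},{"gripper":0.2,"tx":-0.508,"ty":0.327,"tz":0,"roll":0},{"gripper":0.2,"tx":-0.508,"ty":0.327,"tz":0,"roll":0},{"gripper":0.2,"tx":-0.508,"ty":0.327,"tz":0,"roll":0},{"gripper":0.2,"tx":0,"ty":0,"tz":0,"roll":-0.048}]' 60
python3 -m inch '[{"gripper":0.2,"tx":0,"ty":0,"tz":0,"roll":0},{"gripper":0.2,"tx":0,"ty":0,"tz":0,"roll":0},{"gripper":0.2,"tx":0,"ty":0,"tz":0,"roll":0}]' 60
python3 - <<'E'
from h import *
snap("wrist","pics/w8.png")
E
```

```text
t: 13.33
ee_pos: [543.6, -237.2, 118.5]
ee_rot: [[-0.02, 1.0, 0.001], [1.0, 0.02, -0.004], [-0.004, 0.001, -1.0]]
contact_force: [1.9, -1.5, -3.1]
grip_width: 0.295
gripper_force: 59.9
t: 13.58
ee_pos: [541.0, -229.5, 119.1]
ee_rot: [[-0.026, 1.0, -0.002], [1.0, 0.026, 0.001], [0.001, -0.002, -1.0]]
contact_force: [0.5, -0.1, -2.0]
grip_width: 0.299
gripper_force: 59.9
```

View pics/w8.png

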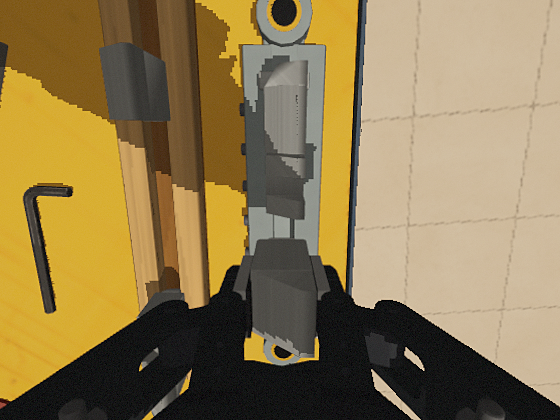

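```bash
python3 - <<'E'
from h import *
c,_=load("pics/w8.png")
print(onz(c,[[265.5,212]],58).round(1), onz(c,[[304,219]],74).round(1), onz(c,[[253,258]],108.5).round(1), robot.sense()['ee_pos'])
E
python3 -m inch '[{"gripper":0.2,"tx":-0.01,"ty":0.02,"tz":0.5,"roll":0},{"gripper":0.2,"tx":0,"ty":0,"tz":0.5,"roll":0},{"gripper":0.2,"tx":0,"ty":0,"tz":0.3,"roll":0},{"gripper":0.2,"tx":0,"ty":0,"tz":0.1,"roll":0},{"gripper":0.2,"tx":0,"ty":0,"tz":0,"roll":0},{"gripper":0.2,"tx":0,"ty":0,"tz":0,"roll":0}]' 60
```

```text
[[ 529.2 -215.8   58. ]] [[ 555.1 -215.3   74. ]] [[ 525.  -227.7  108.5]] [ 541.23849858 -229.5164222   119.39464464]
t: 14.13
ee_pos: [542.7, -231.0, 50.2]
ee_rot: [[-0.026, 1.0, -0.0], [1.0, 0.026, 0.0], [0.0, -0.0, -1.0]]
contact_force: [-0.1, -2.0, -3.8]
grip_width: 0.297
gripper_force: 59.1
```

```bash
python3 -m inch '[{"gripper":0.2,"tx":-0.02,"ty":0,"tz":0.1,"roll":0},{"gripper":0.2,"tx":0,"ty":0,"tz":0.1,"roll":0},{"gripper":0.2,"tx":0,"ty":0,"tz":0.1,"roll":0},{"gripper":0.2,"tx":0,"ty":0,"tz":0.06,"roll":0},{"gripper":0.2,"tx":0,"ty":0,"tz":0.04,"roll":0},{"gripper":0.2,"tx":0,"ty":0,"tz":0,"roll":0}]' 60
python3 -m inch '[{"gripper":0.2,"tx":0,"ty":0,"tz":0.04,"roll":0},{"gripper":0.2,"tx":0,"ty":0,"tz":0,"roll":0}]' 60
```

```text
t: 14.63
ee_pos: [542.6, -232.0, 29.2]
ee_rot: [[-0.025, 1.0, -0.001], [1.0, 0.025, 0.001], [0.001, -0.001, -1.0]]
contact_force: [-0.8, -0.1, -2.8]
grip_width: 0.294
gripper_force: 59.4
t: 14.8
ee_pos: [542.9, -232.3, 28.7]
ee_rot: [[-0.025, 1.0, 0.0], [1.0, 0.025, -0.0], [-0.0, 0.0, -1.0]]
contact_force: [-2.7, 0.8, 4.9]
grip_width: 0.297
gripper_force: 60.5
```

```bash
python3 -m inch '[{"gripper":0.6,"tx":0,"ty":0,"tz":0,"roll":0},{"gripper":0.6,"tx":0,"ty":0,"tz":0,"roll":0},{"gripper":0.6,"tx":0,"ty":0,"tz":0,"roll":0},{"gripper":0.6,"tx":0,"ty":0,"tz":-0.4,"roll":0},{"gripper":0.6,"tx":0,"ty":0,"tz":-0.4,"roll":0},{"gripper":0.6,"tx":0,"ty":0,"tz":-0.4,"roll":0.048},{"gripper":0.6,"tx":-0.391,"ty":-0.492,"tz":0,"roll":0},{"gripper":0.6,"tx":-0.391,"ty":-0.492,"tz":0,"roll":0},{"gripper":0.6,"tx":-0.391,"ty":-0.492,"tz":0,"roll":0},{"gripper":0.6,"tx":-0.391,"ty":-0.492,"tz":0,"roll":0},{"gripper":0.6,"tx":0,"ty":0,"tz":0,"roll":0},{"gripper":0.6,"tx":0,"ty":0,"tz":0,"roll":0}]' 60
python3 -m inch '[{"gripper":0.6,"tx":0,"ty":0,"tz":0,"roll":0},{"gripper":0.6,"tx":0,"ty":0,"tz":0,"roll":0}]' 60
python3 - <<'E'
from h import *
snap("wrist","pics/w9.png")
E
```

```text
t: 15.8
ee_pos: [442.9, -312.4, 88.0]
ee_rot: [[0.004, 1.0, -0.0], [1.0, -0.004, -0.001], [-0.001, -0.0, -1.0]]
contact_force: [-0.9, -0.3, -0.4]
grip_width: 0.596
gripper_force: 0.0
t: 15.97
ee_pos: [445.8, -309.6, 87.9]
ee_rot: [[-0.002, 1.0, 0.001], [1.0, 0.002, 0.0], [0.0, 0.001, -1.0]]
contact_force: [0.2, 0.3, -0.2]
grip_width: 0.6
gripper_force: 0.0
```

View pics/w9.png

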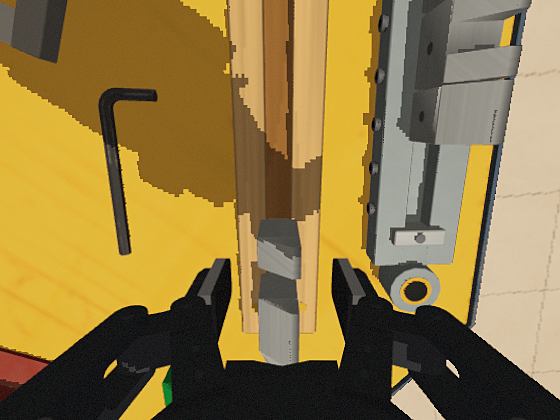

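```bash
python3 - <<'E'
from h import *
c,_=load("pics/w9.png")
print('p20',onz(c,[[258,236],[259,263]],60).round(1),onz(c,[[299,251],[299,280]],76).round(1))
print('p30',onz(c,[[414,134]],58).round(1),onz(c,[[500,144]],74).round(1))
print('stop',onz(c,[[392,228.5],[443,228.5]],28).round(1))
print('re',onz(c,[[261,298]],60).round(1))
E
```

```text
p20 [[ 431.5 -301.    60. ]
 [ 431.8 -318.8   60. ]] [[ 455.3 -303.8   76. ]
 [ 455.6 -321.6   76. ]]
p30 [[ 518.1 -241.9   58. ]] [[ 554.5 -246.4   74. ]]
stop [[ 523.8 -307.3   28. ]
 [ 559.5 -307.2   28. ]]
re [[ 432.6 -343.4   60. ]]
```

```bash
python3 -m inch '[{"gripper":0.6,"tx":-0.01,"ty":-0.015,"tz":0.5,"roll":0},{"gripper":0.6,"tx":0,"ty":0,"tz":0.4,"roll":0},{"gripper":0.6,"tx":0,"ty":0,"tz":0.26,"roll":0},{"gripper":0.6,"tx":0,"ty":0,"tz":0,"roll":0},{"gripper":0.6,"tx":0,"ty":0,"tz":0,"roll":0},{"gripper":0.2,"tx":0,"ty":0,"tz":0,"roll":0},{"gripper":0.2,"tx":0,"ty":0,"tz":0,"roll":0},{"gripper":0.2,"tx":0,"ty":0,"tz":0,"roll":0},{"gripper":0.2,"tx":0,"ty":0,"tz":0,"roll":0},{"gripper":0.2,"tx":0,"ty":0,"tz":0,"roll":0}]' 60
```

```text
t: 16.85
ee_pos: [444.7, -311.3, 30.9]
ee_rot: [[-0.0, 1.0, 0.002], [1.0, 0.0, -0.001], [-0.001, 0.002, -1.0]]
contact_force: [0.3, 0.2, 7.0]
grip_width: 0.294
gripper_force: 59.2
```

```bash
python3 -m inch '[{"gripper":0.2,"tx":0,"ty":0,"tz":-0.4,"roll":0},{"gripper":0.2,"tx":0,"ty":0,"tz":-0.5,"roll":0},{"gripper":0.2,"tx":0,"ty":0,"tz":-0.5,"roll":0},{"gripper":0.2,"tx":0,"ty":0,"tz":-0.4,"roll":0},{"gripper":0.2,"tx":0.265,"ty":0.492,"tz":0,"roll":0},{"gripper":0.2,"tx":0.265,"ty":0.492,"tz":0,"roll":0},{"gripper":0.2,"tx":0.265,"ty":0.492,"tz":0,"roll":0},{"gripper":0.2,"tx":0.265,"ty":0.492,"tz":0,"roll":0},{"gripper":0.2,"tx":0,"ty":0,"tz":0,"roll":-0.048},{"gripper":0.2,"tx":0,"ty":0,"tz":0,"roll":0},{"gripper":0.2,"tx":0,"ty":0,"tz":0,"roll":0},{"gripper":0.2,"tx":0,"ty":0,"tz":0,"roll":0}]' 60
python3 -m inch '[{"gripper":0.2,"tx":0,"ty":0,"tz":0.5,"roll":0},{"gripper":0.2,"tx":0,"ty":0,"tz":0.5,"roll":0},{"gripper":0.2,"tx":0,"ty":0,"tz":0,"roll":0},{"gripper":0.2,"tx":0,"ty":0,"tz":0,"roll":0}]' 60
```

```text
t: 17.85
ee_pos: [540.8, -259.0, 119.6]
ee_rot: [[-0.023, 1.0, -0.001], [1.0, 0.023, -0.0], [-0.0, -0.001, -1.0]]
contact_force: [0.7, -0.5, -1.2]
grip_width: 0.299
gripper_force: 59.5
t: 18.18
ee_pos: [540.4, -258.5, 69.1]
ee_rot: [[-0.023, 1.0, -0.003], [1.0, 0.023, 0.001], [0.001, -0.003, -1.0]]
contact_force: [0.4, -0.7, -2.2]
grip_width: 0.293
gripper_force: 59.3
```

```bash
python3 -m inch '[{"gripper":0.2,"tx":0.01,"ty":0.03,"tz":0.3,"roll":0},{"gripper":0.2,"tx":0,"ty":0,"tz":0.1,"roll":0},{"gripper":0.2,"tx":0,"ty":0,"tz":0,"roll":0},{"gripper":0.2,"tx":0,"ty":0,"tz":0,"roll":0}]' 60
```

```text
t: 18.52
ee_pos: [543.7, -257.9, 50.7]
ee_rot: [[-0.025, 1.0, 0.0], [1.0, 0.025, -0.0], [-0.0, 0.0, -1.0]]
contact_force: [0.4, 0.6, -1.3]
grip_width: 0.295
gripper_force: 59.5
```

```bash
python3 -m inch '[{"gripper":0.2,"tx":0,"ty":-0.01,"tz":0.1,"roll":0},{"gripper":0.2,"tx":0,"ty":0,"tz":0.1,"roll":0},{"gripper":0.2,"tx":0,"ty":0,"tz":0.1,"roll":0},{"gripper":0.2,"tx":0,"ty":0,"tz":0.06,"roll":0},{"gripper":0.2,"tx":0,"ty":0,"tz":0.04,"roll":0},{"gripper":0.2,"tx":0,"ty":0,"tz":0,"roll":0}]' 60
python3 -m inch '[{"gripper":0.2,"tx":0,"ty":0,"tz":0.04,"roll":0},{"gripper":0.2,"tx":0,"ty":0,"tz":0,"roll":0}]' 60
```

```text
t: 19.02
ee_pos: [542.9, -257.5, 29.3]
ee_rot: [[-0.025, 1.0, -0.001], [1.0, 0.025, 0.0], [0.0, -0.001, -1.0]]
contact_force: [-0.0, -0.6, -1.7]
grip_width: 0.292
gripper_force: 59.7
t: 19.18
ee_pos: [543.2, -257.6, 28.9]
ee_rot: [[-0.025, 1.0, 0.0], [1.0, 0.025, -0.0], [-0.0, 0.0, -1.0]]
contact_force: [-3.0, 0.6, 8.6]
grip_width: 0.298
gripper_force: 61.0
```

```bash
python3 -m inch '[{"gripper":0.2,"tx":0.015,"ty":0,"tz":-0.005,"roll":0},{"gripper":0.2,"tx":0.015,"ty":0,"tz":0,"roll":0},{"gripper":0.2,"tx":0,"ty":0,"tz":0,"roll":0}]' 60
```

```text
t: 19.43
ee_pos: [543.2, -257.4, 28.9]
ee_rot: [[-0.024, 1.0, 0.001], [1.0, 0.024, -0.002], [-0.002, 0.001, -1.0]]
contact_force: [-2.3, -3.6, 7.2]
grip_width: 0.292
gripper_force: 61.1
```

```bash
python3 -m inch '[{"gripper":0.2,"tx":0.02,"ty":0,"tz":-0.01,"roll":0},{"gripper":0.2,"tx":0.01,"ty":0,"tz":0,"roll":0},{"gripper":0.2,"tx":0,"ty":0,"tz":0,"roll":0}]' 60
```

```text
t: 19.68
ee_pos: [543.5, -255.9, 29.0]
ee_rot: [[-0.024, 1.0, 0.001], [1.0, 0.024, -0.002], [-0.002, 0.001, -1.0]]
contact_force: [-0.7, -5.2, 2.3]
grip_width: 0.295
gripper_force: 61.2
```

```bash
python3 -m inch '[{"gripper":0.6,"tx":0,"ty":0,"tz":0,"roll":0},{"gripper":0.6,"tx":0,"ty":0,"tz":0,"roll":0},{"gripper":0.6,"tx":0,"ty":0,"tz":0,"roll":0},{"gripper":0.6,"tx":0,"ty":0,"tz":-0.4,"roll":0},{"gripper":0.6,"tx":0,"ty":0,"tz":-0.4,"roll":0},{"gripper":0.6,"tx":0,"ty":0,"tz":-0.4,"roll":0.048},{"gripper":0.6,"tx":-0.424,"ty":-0.396,"tz":0,"roll":0},{"gripper":0.6,"tx":-0.424,"ty":-0.396,"tz":0,"roll":0},{"gripper":0.6,"tx":-0.424,"ty":-0.396,"tz":0,"roll":0},{"gripper":0.6,"tx":-0.424,"ty":-0.396,"tz":0,"roll":0},{"gripper":0.6,"tx":-0.424,"ty":-0.396,"tz":0,"roll":0},{"gripper":0.6,"tx":0,"ty":0,"tz":0,"roll":0}]' 60
python3 -m inch '[{"gripper":0.6,"tx":0,"ty":0,"tz":0,"roll":0},{"gripper":0.6,"tx":0,"ty":0,"tz":0,"roll":0},{"gripper":0.6,"tx":0,"ty":0,"tz":0,"roll":0}]' 60
python3 - <<'E'
from h import *
snap("wrist","pics/w10.png")
E
```

```text
t: 20.68
ee_pos: [438.6, -365.6, 88.2]
ee_rot: [[0.007, 1.0, -0.004], [1.0, -0.007, -0.002], [-0.002, -0.004, -1.0]]
contact_force: [-0.5, -0.2, 0.4]
grip_width: 0.598
gripper_force: 0.0
t: 20.93
ee_pos: [445.3, -359.0, 88.5]
ee_rot: [[-0.002, 1.0, 0.001], [1.0, 0.002, 0.001], [0.001, 0.001, -1.0]]
contact_force: [0.6, 0.5, 0.7]
grip_width: 0.597
gripper_force: 0.0
```

View pics/w10.png

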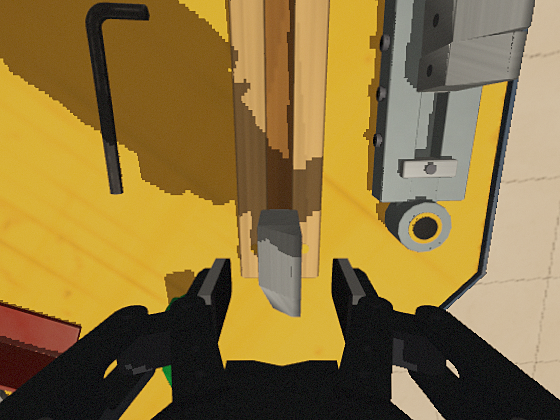

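```bash
python3 - <<'E'
from h import *
c,_=load("pics/w10.png")
print('re',onz(c,[[259,238]],60).round(1),onz(c,[[300,251],[300,317]],76).round(1))
print('p20 end',onz(c,[[420,83]],58).round(1),onz(c,[[513,91]],74).round(1),'stop',onz(c,[[400,160],[453,159]],28).round(1))
im2=cv2.imread("pics/w2.png");c2,_=load("pics/w2.png")
m=((im2[:,:,1]>im2[:,:,2]*1.6)&(im2[:,:,1]>50)).astype(np.uint8);ys,xs=np.where(m);print(xs.min(),xs.max(),ys.min(),ys.max())
for z in(0,60):print(onz(c2,[[xs.max(),ys.min()],[xs.max(),ys.max()]],z).round())
cs,ims=cams.get_calibration('scene'),cv2.imread('pics/scene0.png')
m=((ims[:,:,1]>ims[:,:,2]*1.6)&(ims[:,:,1]>ims[:,:,0]*1.6)&(ims[:,:,1]>50)).astype(np.uint8);n,l,st,ce=cv2.connectedComponentsWithStats(m);i=1+st[1:,4].argmax();print(st[i])
x,y,w,h,_=st[i];print(onz(cs,[[x+w/2,y+h]],0),onz(cs,[[x+w/2,y]],40))
E
```

```text
re [[ 431.5 -352.    60. ]] [[ 455.3 -353.4   76. ]
 [ 456.2 -395.9   76. ]]
p20 end [[ 517.5 -265.6   58. ]] [[ 555.  -271.3   74. ]] stop [[ 523.5 -308.8   28. ]
 [ 558.2 -308.2   28. ]]
185 199 284 327
[[ 381. -429.   -0.]
 [ 374. -519.    0.]]
[[ 399. -395.   60.]
 [ 393. -474.   60.]]
[349 283  28  36 511]
[[ 373.98157028 -450.5593804     0.        ]] [[ 409.40285362 -406.99554329   40.        ]]
```

```bash
python3 -m inch '[{"gripper":0.6,"tx":-0.06,"ty":-0.015,"tz":0.5,"roll":0},{"gripper":0.6,"tx":0,"ty":0,"tz":0.4,"roll":0},{"gripper":0.6,"tx":0,"ty":0,"tz":0.26,"roll":0},{"gripper":0.6,"tx":0,"ty":0,"tz":0,"roll":0},{"gripper":0.6,"tx":0,"ty":0,"tz":0,"roll":0},{"gripper":0.2,"tx":0,"ty":0,"tz":0,"roll":0},{"gripper":0.2,"tx":0,"ty":0,"tz":0,"roll":0},{"gripper":0.2,"tx":0,"ty":0,"tz":0,"roll":0},{"gripper":0.2,"tx":0,"ty":0,"tz":0,"roll":0},{"gripper":0.2,"tx":0,"ty":0,"tz":0,"roll":0}]' 60
```

```text
t: 21.82
ee_pos: [444.3, -363.8, 31.8]
ee_rot: [[-0.0, 1.0, 0.002], [1.0, 0.0, -0.001], [-0.001, 0.002, -1.0]]
contact_force: [1.5, 1.5, 6.0]
grip_width: 0.298
gripper_force: 60.5
```

```bash
python3 -m inch '[{"gripper":0.2,"tx":0,"ty":0,"tz":-0.4,"roll":0},{"gripper":0.2,"tx":0,"ty":0,"tz":-0.5,"roll":0},{"gripper":0.2,"tx":0,"ty":0,"tz":-0.5,"roll":0},{"gripper":0.2,"tx":0,"ty":0,"tz":-0.4,"roll":0},{"gripper":0.2,"tx":0.378,"ty":0.5,"tz":0,"roll":0},{"gripper":0.2,"tx":0.378,"ty":0.5,"tz":0,"roll":0},{"gripper":0.2,"tx":0.378,"ty":0.5,"tz":0,"roll":0},{"gripper":0.2,"tx":0.378,"ty":0.5,"tz":0,"roll":0},{"gripper":0.2,"tx":0,"ty":0,"tz":0,"roll":-0.048},{"gripper":0.2,"tx":0,"ty":0,"tz":0,"roll":0},{"gripper":0.2,"tx":0,"ty":0,"tz":0,"roll":0},{"gripper":0.2,"tx":0,"ty":0,"tz":0,"roll":0}]' 60
python3 -m inch '[{"gripper":0.2,"tx":0,"ty":0,"tz":0,"roll":0},{"gripper":0.2,"tx":0,"ty":0,"tz":0.3,"roll":0},{"gripper":0.2,"tx":0,"ty":0,"tz":0,"roll":0},{"gripper":0.2,"tx":0,"ty":0,"tz":0,"roll":0}]' 60
python3 - <<'E'
from h import *
snap("wrist","pics/w11.png")
E
```

```text
t: 22.82
ee_pos: [541.8, -289.1, 120.2]
ee_rot: [[-0.023, 1.0, -0.002], [1.0, 0.023, -0.0], [-0.0, -0.002, -1.0]]
contact_force: [-0.0, 0.3, -3.7]
grip_width: 0.296
gripper_force: 59.9
t: 23.15
ee_pos: [542.0, -288.4, 105.0]
ee_rot: [[-0.024, 1.0, -0.002], [1.0, 0.024, 0.001], [0.001, -0.002, -1.0]]
contact_force: [0.2, 0.2, -3.6]
grip_width: 0.292
gripper_force: 59.8
```

View pics/w11.png

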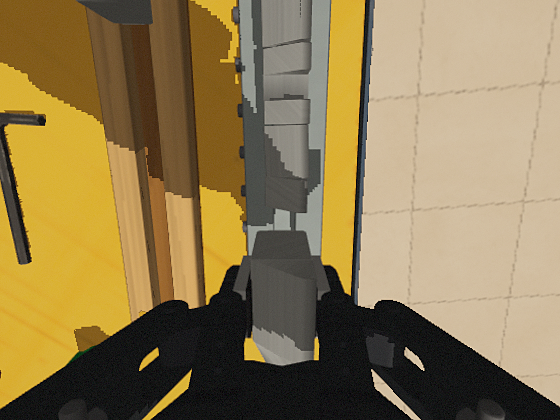

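```bash
python3 - <<'E'
from h import *
c,_=load("pics/w11.png")
print(onz(c,[[252,257],[252,262]],134.5).round(1),onz(c,[[265,208]],58).round(1),onz(c,[[306,212]],74).round(1))
c,_=load("pics/w7.png")
print(onz(c,[[252,264],[252,268]],119).round(1))
E
python3 -m inch '[{"gripper":0.2,"tx":0.01,"ty":0.02,"tz":0.5,"roll":0},{"gripper":0.2,"tx":0,"ty":0,"tz":0.4,"roll":0},{"gripper":0.2,"tx":0,"ty":0,"tz":0.2,"roll":0},{"gripper":0.2,"tx":0,"ty":0,"tz":0,"roll":0},{"gripper":0.2,"tx":0,"ty":0,"tz":0,"roll":0}]' 60
```

```text
[[ 529.3 -267.4  134.5]
 [ 529.3 -269.7  134.5]] [[ 530.5 -267.9   58. ]] [[ 555.9 -265.3   74. ]]
[[ 527.4 -176.   119. ]
 [ 527.4 -177.8  119. ]]
t: 23.62
ee_pos: [544.3, -287.6, 50.8]
ee_rot: [[-0.025, 1.0, -0.0], [1.0, 0.025, 0.0], [0.0, -0.0, -1.0]]
contact_force: [1.0, 0.8, -3.9]
grip_width: 0.298
gripper_force: 60.0
```

```bash
python3 -m inch '[{"gripper":0.2,"tx":0,"ty":-0.005,"tz":0.1,"roll":0},{"gripper":0.2,"tx":0,"ty":0,"tz":0.1,"roll":0},{"gripper":0.2,"tx":0,"ty":0,"tz":0.1,"roll":0},{"gripper":0.2,"tx":0,"ty":0,"tz":0.04,"roll":0},{"gripper":0.2,"tx":0,"ty":0,"tz":0,"roll":0}]' 60
python3 -m inch '[{"gripper":0.2,"tx":0,"ty":0,"tz":0.04,"roll":0},{"gripper":0.2,"tx":0,"ty":0,"tz":0.04,"roll":0},{"gripper":0.2,"tx":0,"ty":0,"tz":0,"roll":0}]' 60
```

```text
t: 24.03
ee_pos: [543.7, -287.2, 33.0]
ee_rot: [[-0.025, 1.0, -0.001], [1.0, 0.025, 0.0], [0.0, -0.001, -1.0]]
contact_force: [-0.2, -0.5, -3.6]
grip_width: 0.298
gripper_force: 60.0
t: 24.28
ee_pos: [544.3, -287.5, 29.9]
ee_rot: [[-0.025, 1.0, 0.001], [1.0, 0.025, -0.0], [-0.0, 0.001, -1.0]]
contact_force: [-0.5, 0.9, -1.4]
grip_width: 0.295
gripper_force: 60.3
```

```bash
python3 -m inch '[{"gripper":0.2,"tx":0,"ty":0,"tz":0.02,"roll":0},{"gripper":0.2,"tx":0,"ty":0,"tz":0.01,"roll":0},{"gripper":0.2,"tx":0,"ty":0,"tz":0,"roll":0}]' 60
```

```text
t: 24.53
ee_pos: [544.3, -287.5, 29.8]
ee_rot: [[-0.025, 1.0, 0.001], [1.0, 0.025, -0.001], [-0.001, 0.001, -1.0]]
contact_force: [-3.4, 1.9, 11.6]
grip_width: 0.297
gripper_force: 62.8
```

Seated. Release, retreat and check.

```bash
python3 -m inch '[{"gripper":0.6,"tx":0,"ty":0,"tz":0,"roll":0},{"gripper":0.6,"tx":0,"ty":0,"tz":0,"roll":0},{"gripper":0.6,"tx":0,"ty":0,"tz":0,"roll":0},{"gripper":0.6,"tx":0,"ty":0,"tz":-0.4,"roll":0},{"gripper":0.6,"tx":0,"ty":0,"tz":-0.4,"roll":0},{"gripper":0.6,"tx":0,"ty":0,"tz":-0.5,"roll":0.048},{"gripper":0.6,"tx":0,"ty":-0.4,"tz":-0.5,"roll":0},{"gripper":0.6,"tx":0,"ty":-0.4,"tz":-0.5,"roll":0},{"gripper":0.6,"tx":0,"ty":0,"tz":-0.4,"roll":0},{"gripper":0.6,"tx":0,"ty":0,"tz":0,"roll":0},{"gripper":0.6,"tx":0,"ty":0,"tz":0,"roll":0},{"gripper":0.6,"tx":0,"ty":0,"tz":0,"roll":0}]' 60
python3 - <<'E'
from h import *
c,im=snap("wrist","pics/w12.png")
o=cv2.resize(im[:300,130:400],(720,600-0),interpolation=cv2.INTER_CUBIC)[:600]
cv2.imwrite("pics/w12z.png",np.clip(o*1.4,0,255).astype(np.uint8))
E
```

```text
t: 25.53
ee_pos: [504.1, -287.2, 162.4]
ee_rot: [[-0.0, 1.0, -0.0], [1.0, 0.0, 0.0], [0.0, -0.0, -1.0]]
contact_force: [-0.4, 0.5, 0.4]
grip_width: 0.598
gripper_force: 0.0
```

View pics/w12z.png

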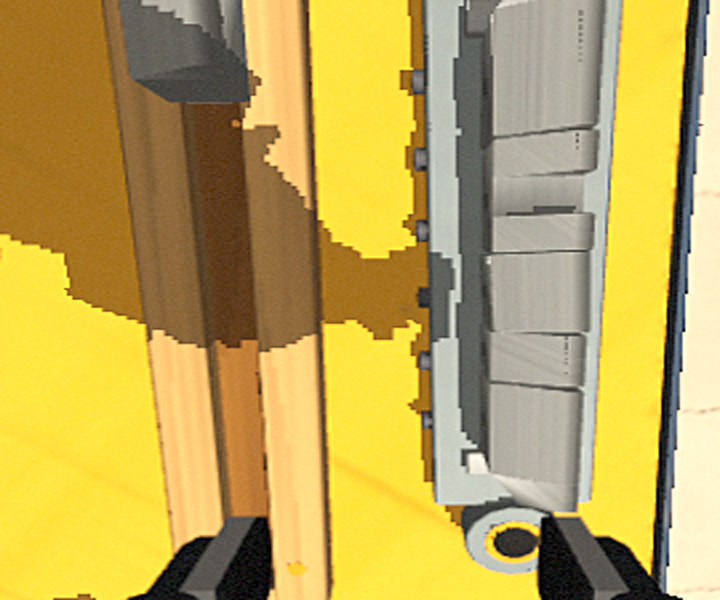

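```bash
python3 -c "
from workcell import robot
print(robot.hand_in())"
```

```text
the job is handed in; nothing more can be done
None
```

The punch is made up and handed in: left_eared, notched, plain_30, plain_20 and right_eared stand in the channel, each pressed down on its shoulders. plain_40 stays in the rack, and the hex key and wooden block were not touched; the hand-in returned no verdict.

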